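# Put the paint jars away in the dust case

## Task

Painting is over: slide the clear door of the dust case wide open, take out the steel rinse pot and stand it in the middle of the cork coaster, then stand every paint jar upright in the case, one centred on each printed round, in an unbroken row that begins at the case's left end wall (the robot's left, the end farthest from the stored paint tubes). Then slide the door fully shut until it meets its stop, without slamming it, and leave the plate, the brush tumbler and the paint tube where they are.

Things in the scene. Friction and masses are not known exactly. Their poses are not given: they have to be found in the camera images.
- case: fixed low wooden box 188 x 560 x 58 mm; origin under its centre, y along its length, x across, away from the robot. Walls 8 mm, floor 6 mm. Left half (inside y 0 to 272 mm, 172 mm wide) is the shelf bay, open above when the door is back; right half is the stock bay (paint tubes) under a fixed clear panel; between them an 8 mm partition at y = -4 mm
- door (a joint): aluminium-framed clear sliding door of the case, in m: 0 = fully shut over the shelf bay, 0.26 = fully back over the stock bay, stops at both. It slides level along the case's -y as it opens. Panel 170 x 274 mm, 6 mm thick, upper side 66 mm above the table; about 1.5 N of friction, stays where left. Starts up to 60 mm ajar
- door_grip (a point): middle of the door's handle, an upright aluminium bar on the middle of the door: 60 mm long across the case (case x), 14 mm thick along the slide (case y), from 66 to 102 mm above the table; the point is 88 mm above the table, and at case y = 137 mm when the door is shut. Axes parallel to the case's
- pot: open steel rinse pot, a straight-sided cylinder 56 mm in diameter and 50 mm high, wall 3 mm, base 12 mm; about 120 g; origin at the centre of its underside, z up. It starts standing in the shelf bay, on the row of rounds
- coaster: cork coaster fixed to the table, a disc 100 mm in diameter and 4 mm thick; origin at the centre of its underside, on the table
- plate: bystander: white palette plate 120 mm in diameter, 13 mm high; origin at the centre of its underside
- tumbler: bystander: white plastic tumbler 76 mm in diameter, 90 mm high, with brushes standing in it up to 200 mm; origin at the centre of its underside
- tube: bystander: lying aluminium paint tube with a black cap, 105 x 30 x 18 mm; origin under its middle
- round_0 (a point): centre, on the floor of the shelf bay (6 mm above the table), of a printed pale round 44 mm across; number 0 of five in a line 50 mm apart along the case, the one at the outer (left, case +y) end wall, 27 mm from it
- round_1 (a point): centre, on the floor of the shelf bay (6 mm above the table), of a printed pale round 44 mm across; number 1 of five in a line 50 mm apart along the case
- round_2 (a point): centre, on the floor of the shelf bay (6 mm above the table), of a printed pale round 44 mm across; number 2 of five in a line 50 mm apart along the case
- round_3 (a point): centre, on the floor of the shelf bay (6 mm above the table), of a printed pale round 44 mm across; number 3 of five in a line 50 mm apart along the case
- round_4 (a point): centre, on the floor of the shelf bay (6 mm above the table), of a printed pale round 44 mm across; number 4 of five in a line 50 mm apart along the case, the one nearest the partition, 45 mm from it
- jar_a: closed paint jar: white cylinder with a black lid of the same diameter, 40 mm in diameter, 44 mm high, bottom-heavy, 70 to 160 g; all jars are alike; origin at the centre of its underside, z up. Starts upright on the table between robot and case; three to five of the five jars are present
- jar_b: closed paint jar: white cylinder with a black lid of the same diameter, 40 mm in diameter, 44 mm high, bottom-heavy, 70 to 160 g; all jars are alike; origin at the centre of its underside, z up. Starts upright on the table between robot and case; three to five of the five jars are present
- jar_c: closed paint jar: white cylinder with a black lid of the same diameter, 40 mm in diameter, 44 mm high, bottom-heavy, 70 to 160 g; all jars are alike; origin at the centre of its underside, z up. Starts upright on the table between robot and case; three to five of the five jars are present
- jar_d: closed paint jar: white cylinder with a black lid of the same diameter, 40 mm in diameter, 44 mm high, bottom-heavy, 70 to 160 g; all jars are alike; origin at the centre of its underside, z up. Starts upright on the table between robot and case; three to five of the five jars are present
- jar_e: closed paint jar: white cylinder with a black lid of the same diameter, 40 mm in diameter, 44 mm high, bottom-heavy, 70 to 160 g; all jars are alike; origin at the centre of its underside, z up. Starts upright on the table between robot and case; three to five of the five jars are present
There are look-alikes about, which are no part of the job. Several things have the shape of the coaster; the one meant has the colours described above.

How it is judged:
By the outcome, as a careful person would: the job done as asked, in the order asked, and still so for the second after the job is handed in, with the robot touching nothing.
Of jar_a, jar_b, jar_c, jar_d, jar_e only 3 to 5 are there at a start; the rules pass over those that are not, and their reading is None.
At some moment in a run one of jar_a, jar_b, jar_c, jar_d, jar_e, pot may be knocked a few centimetres aside while the robot is not near it.
It also fails if it takes over 210 s, if anything falls off the work surface, if the arm or the gripper's body presses on something with over 40 N, if the wrist force passes 120 N, or if a joint passes its speed limit or range.

## Robot

A 7-joint arm with a two-finger parallel gripper is mounted at the origin on the work surface. World frame = base frame: x ahead of the robot, y to its left, z up, the work surface at z = 0. Lengths are in mm, angles in rad, forces in N, time in s.
With the tool pointing down it reaches from about 400 to 875 mm from the base axis. Payload 4.4 kg.
Tool frame: the origin (TCP) lies on the centre line of the jaws, within the pads' length; the fingertips stand 14 mm ahead of it and the grasp point (between the pads) lies 5 mm behind it (tips_ahead is the distance from the TCP to the fingertips, in mm); z points along the fingers, y is the line along which they close (so a half turn about z gives the same grasp; the last joint's range is limited). The gripper opens to 85 mm and grips with 20 to 120 N. Pads are 22 mm wide; open, the fingers measure 114 mm over their backs; the gripper's body (76 mm by 85 mm) begins 54 mm behind the grasp point. The pads swing forward as they close: fully open they stand 13 mm farther back than shut.
Start: joints at [-1.176, 0.628, 0.038, 1.517, -0.027, 0.996, -0.02], TCP at [289.012, 582.228, 245.313] pointing down, gripper open.
Joint ranges: [-3.06, 3.06], [-0.37, 2.12], [-1.25, 1.32], [0.18, 2.47], [-1.1, 4.24], [0.23, 1.98], [-2.94, 2.94]. Speed limits (rad/s): [2.57, 2.57, 3.14, 3.14, 3.14, 3.14, 3.14].

## Interface

Orientations are given as [roll, pitch, yaw] about the fixed x, y, z axes, in that order (R = Rz(yaw) Ry(pitch) Rx(roll)).
In Python, from cell import * gives the robot as it stands.
- The arm moves only by the tool move_arm, never from a script. Its argument "rows" is text: rows parted by semicolons, each of 7 numbers parted by spaces: the shift along the tool's x, y, z scaled (see below), then the turn, a rotation vector about the tool's x, y, z scaled (see below), then the closure, from -1 (fully open) to 1 (shut). A call has 1 to 12 rows; each row is the pose to reach, as a shift and turn from the pose commanded when the call began, along the tool's axes at that moment; what a row does not reach only later rows make up. The controller multiplies each number of a shift by 0.3 m and each number of a turn by pi/2 rad. A row lasts 1/12 s, in which the tool goes at most 41.7 mm and 7.16 degrees, less where a joint would pass 70% of its speed; a pose out of reach is approached as far as the arm can. A call with a number of a shift or a turn outside -1 to 1 is refused whole. A call with a gripper value outside its range is refused whole. The fingers move at their own pace and stop on an object; the grip force is fixed at half the most. Time passes only in rows, so rows that repeat a pose let the fingers close. It gives the time, the measured TCP pose, the force, the opening and the grip force at its end, in the units of the state.
- read_state(): the state, without advancing time (a new reading comes with each control period).
- get_image(name): name is "scene" or "top" or "wrist"; returns a dict with "img" (420x560x3 uint8, red, green, blue), "vfov" (degrees; the focal length in pixels is half the picture's height over the tangent of half this angle, whatever the lens; pixels are square), "cx", "cy" (the principal point, pixels), "extrinsics" (4x4, takes a point from camera to world coordinates); the wrist camera has in their place "T_tool_cam" (4x4, takes a point from camera to tool coordinates, whose origin is the TCP and whose axes are the flange's). Camera axes: x right, y up, looking along -z (the intrinsics and any distortion apply to the point x, -y, -z); pixel columns grow to the right and rows downward; lengths in mm; the calibration is good to about 2 mm. A picture is of the moment at which its call begins: read the wrist's pose just before it. There is no depth.
- finish_job(): hands the job in; it is judged then, once.
The state is a dict: "clock": time; "qpos": joint angles; "qd": joint speeds; "tau": joint torques, N m; "eef_pos": TCP position; "tool_rot": TCP orientation; "force": force on the tool from outside, world axes, zero at the start; "torque": the same for the moment, N m; "width": finger opening in mm; "gripper_force": force on a finger pad.
Only numpy, scipy, OpenCV 4.12 (cv2) and the standard library are available. Lean on these libraries where they do the work, as an engineer would, in place of code of your own. Each camera call takes 0.05 s, during which the arm holds its last target. There are 200 camera calls.

## Working session

There is one attempt and no reset: what is moved stays moved. The work goes in short steps, Python scripts to look and compute and a tool call to move; the robot and the scene stay as the last step left them, time stands still between calls to the robot, and variables do not carry over. Pictures are saved under pics/ and viewed, at most 14 in all, crops included, and the job is handed in when it is done.

Besides the shell and the picture viewer there is one more tool, called by a JSON object that holds its "method" and its "body", one argument or row to a line. move_arm: Moves the arm, as the interface text tells. Its arguments: {"type":"object","properties":{"rows":{"type":"string"}},"required":["rows"]}

```bash
ls; mkdir -p pics; python3 - <<'E'
from cell import *
import cv2,numpy as np
s=read_state();print(s)
for n in ["scene","top"]:
    d=get_image(n);cv2.imwrite(f"pics/{n}0.png",d["img"][:,:,::-1]);print(n,{k:v for k,v in d.items() if k!="img"})
d=get_image("wrist");print({k:v for k,v in d.items() if k!="img"})
E
```

```text
pics
{'clock': 0.0, 'qpos': array([-1.17577529,  0.62936045,  0.03844252,  1.51837923, -0.02701278,
        0.99629618, -0.01995776]), 'qd': array([ 1.02607159e-03, -1.03750170e-03, -1.04275070e-03, -4.02754004e-05,
        1.61482557e-03, -1.02472102e-03, -6.99147565e-04]), 'tau': array([ 5.23369526e-04, -5.63405013e+01,  1.22627288e+00, -1.93440968e+01,
        1.09418141e-02,  1.02639286e-02,  1.74796446e-05]), 'eef_pos': array([288.74629084, 581.66895615, 244.37620323]), 'tool_rot': array([-3.13966746e+00,  1.59820198e-05,  2.68080620e+00]), 'force': array([-0.20847486,  0.14952324,  0.9022333 ]), 'torque': array([ 0.04496115,  0.04233935, -0.01362586]), 'gripper_force': 0.0, 'width': 85.48123723630538}
scene {'vfov': 45.565505857285814, 'cx': 288.89180015808194, 'cy': 208.27366214616086, 'extrinsics': array([[-8.61288504e-01, -2.99303844e-01,  4.10608478e-01,
         1.00193809e+03],
       [ 5.08022877e-01, -5.22735829e-01,  6.84587474e-01,
         8.20422026e+02],
       [ 9.74010077e-03,  7.98225822e-01,  6.02279560e-01,
         8.33701324e+02],
       [ 0.00000000e+00,  0
[... 233 characters left out ...]
3e+02],
       [-9.99819042e-01, -1.90045346e-02,  8.43214277e-04,
        -5.08893986e+01],
       [-3.13165458e-03,  2.08151828e-01,  9.78091514e-01,
         1.34767540e+03],
       [ 0.00000000e+00,  0.00000000e+00,  0.00000000e+00,
         1.00000000e+00]])}
{'vfov': 67.90648769431716, 'cx': 284.02782156536443, 'cy': 207.99118123919342, 'T_tool_cam': array([[-3.99058530e-04,  9.52237153e-01,  3.05359206e-01,
         7.86185241e+01],
       [ 9.99999509e-01,  1.02902333e-04,  9.85956549e-04,
        -4.89955951e-01],
       [ 9.07442283e-04,  3.05359449e-01, -9.52236727e-01,
        -1.27489310e+02],
       [ 0.00000000e+00,  0.00000000e+00,  0.00000000e+00,
         1.00000000e+00]])}
```

View pics/top0.png

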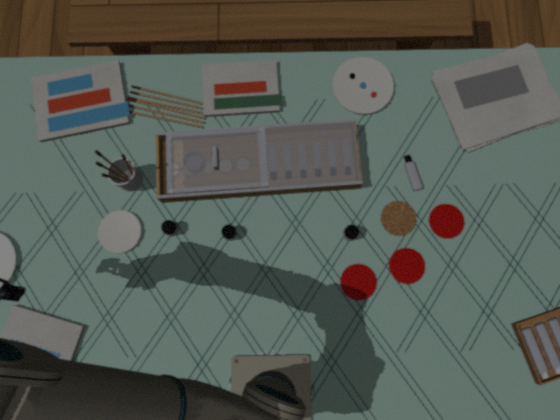

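View pics/scene0.png

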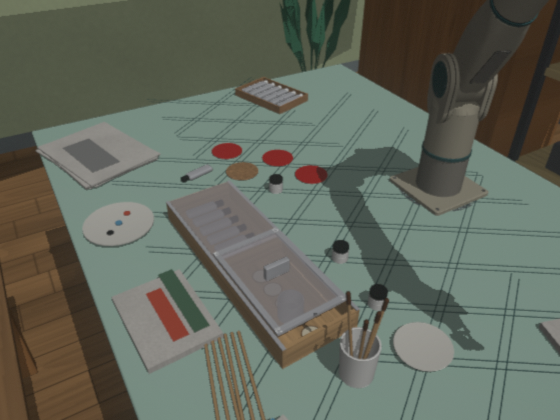

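Top view: case spans cols 155–361, rows 122–200, with the handle at about (215,157) and the pot at (195,162). Three jars stand at (169,228), (229,231) and (352,232), and the cork coaster is at (399,218). The scene view agrees on three jars.

```bash
cat > h.py <<'E'
from cell import *
import cv2,numpy as np
from scipy.spatial.transform import Rotation as R
def cam(d,s=None):
    f=d["img"].shape[0]/2/np.tan(np.radians(d["vfov"]/2))
    if "extrinsics" in d: E=d["extrinsics"]
    else:
        T=np.eye(4);T[:3,:3]=R.from_euler("xyz",s["tool_rot"]).as_matrix();T[:3,3]=s["eef_pos"];E=T@d["T_tool_cam"]
    return f,d["cx"],d["cy"],E
def px2w(c,u,v,z):
    f,cx,cy,E=c
    r=E[:3,:3]@np.array([(u-cx)/f,-(v-cy)/f,-1.]);o=E[:3,3]
    return o+r*(z-o[2])/r[2]
def w2px(c,p):
    f,cx,cy,E=c
    q=E[:3,:3].T@(np.array(p,float)-E[:3,3])
    return np.array([cx+f*q[0]/-q[2],cy-f*q[1]/-q[2]])
def blobs(m,amin):
    n,l,st,ce=cv2.connectedComponentsWithStats(m.astype(np.uint8))
    return [(ce[i].round(1),st[i]) for i in range(1,n) if st[i][4]>=amin]
E
python3 - <<'E'
from h import *
d=get_image("top");c=cam(d);im=d["img"];cv2.imwrite("pics/topcrop.png",cv2.resize(im[110:245,145:375,::-1],None,fx=3.4,fy=3.4,interpolation=cv2.INTER_CUBIC))
g=im.max(2)
m=(g<40);m[:215]=0;m[250:]=0
for ce,st in blobs(m,30): print("dark",ce,st,px2w(c,*ce,44).round(1))
hsv=cv2.cvtColor(im,cv2.COLOR_RGB2HSV)
m=(hsv[...,0]>8)&(hsv[...,0]<22)&(hsv[...,1]>90)&(hsv[...,2]>80);m[:200]=0;m[240:]=0;m[:,:370]=0;m[:,430:]=0
for ce,st in blobs(m,100): print("cork",ce,st,px2w(c,*ce,4).round(1))
d=get_image("scene");c=cam(d);im=d["img"]
m=(im.max(2)<45);m[:160]=0;m[310:]=0;m[:,:260]=0;m[:,400:]=0
for ce,st in blobs(m,30): print("dark scene",ce,st,px2w(c,*ce,44).round(1))
hsv=cv2.cvtColor(im,cv2.COLOR_RGB2HSV)
m=(hsv[...,0]>8)&(hsv[...,0]<22)&(hsv[...,1]>90)&(hsv[...,2]>80);m[:150]=0;m[190:]=0;m[:,:220]=0;m[:,265:]=0
for ce,st in blobs(m,100): print("cork",ce,st,px2w(c,*ce,4).round(1))
cv2.imwrite("pics/scenecrop.png",cv2.resize(im[170:360,150:400,::-1],None,fx=3.1,fy=3.1,interpolation=cv2.INTER_CUBIC))
E
```

```text
dark [169.2 226.9] [162 221  16  13 157] [442.4 268.8  44. ]
dark [229.  231.5] [222 225  15  14 154] [426.8 107.6  44. ]
dark [351.6 231.6] [345 225  14  14 150] [ 420.2 -221.8   44. ]
cork [398.3 218. ] [382 202  34  33 889] [ 462.2 -358.8    4. ]
dark scene [275.5 178.8] [270 175  12   9  86] [ 425.9 -216.    44. ]
dark scene [340.3 246.5] [333 241  15  12 148] [434.  114.1  44. ]
dark scene [378.2 291.8] [370 284  17  16 213] [448.4 275.4  44. ]
cork [241.8 170.8] [227 163  31  17 406] [ 464.6 -357.8    4. ]
```

View pics/topcrop.png

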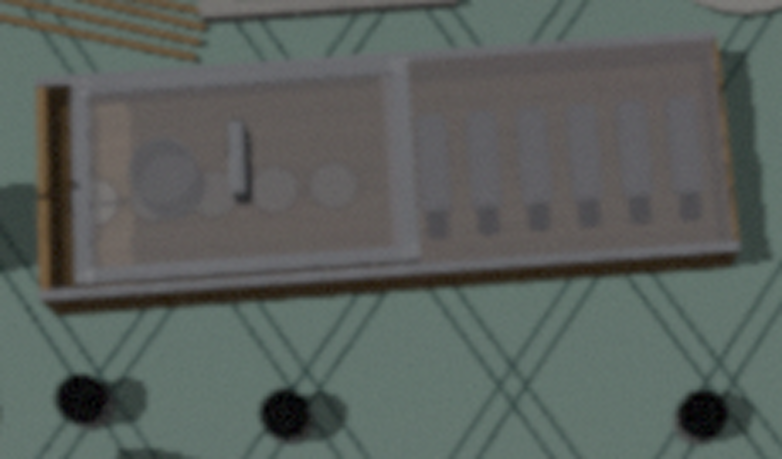

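View pics/scenecrop.png

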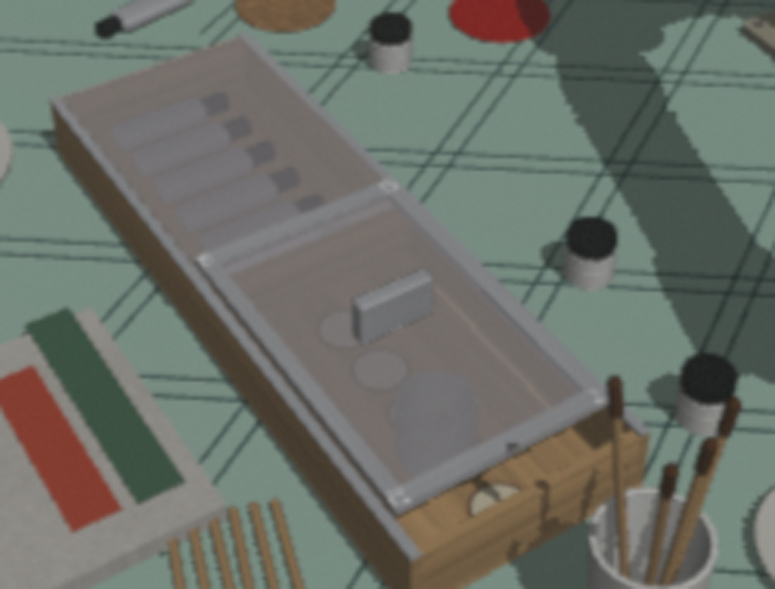

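Crops show the rounds (103,203), (212,193), (275,188) and (333,185) in topcrop, the pot at (168,178), and the handle from (236,125) to (241,197).

```bash
python3 - <<'E'
from h import *
d=get_image("top");c=cam(d)
P=lambda u,v,z:px2w(c,145+u/3.4,110+v/3.4,z).round(1)
for n,u,v,z in [("r0",103,203,6),("r2",212,193,6),("r3",275,188,6),("r4",333,185,6),("pot",168,176,56),("h1",236,125,102),("h2",240,197,102),("cTL",38,86,58),("cBL",45,295,58),("cTR",717,40,58),("cBR",738,250,58)]: print(n,P(u,v,z))
d=get_image("scene");c=cam(d)
P=lambda u,v,z:px2w(c,150+u/3.1,170+v/3.1,z).round(1)
for n,u,v,z in [("r3",380,370,6),("r4",340,329,6),("h1",429,275,102),("h2",357,310,102),("cR1",240,38,58),("cR2",52,104,58),("cL1",648,438,58),("cL2",413,560,58),("pot",434,395,56)]: print(n,P(u,v,z))
E
```

```text
r0 [613.6 266.    6. ]
r2 [620.6 175.    6. ]
r3 [623.9 122.2   6. ]
r4 [625.5  73.7   6. ]
pot [620.5 202.3  56. ]
h1 [646.7 140.8 102. ]
h2 [587.9 137.  102. ]
cTL [698.6 309.7  58. ]
cBL [523.1 297.6  58. ]
cTR [ 727.3 -246.1   58. ]
cBR [ 549.2 -254.4   58. ]
r3 [624.3 123.5   6. ]
r4 [629.9  71.7   6. ]
h1 [595.2 142.8 102. ]
h2 [654.7 148.3 102. ]
cR1 [ 559.8 -248.3   58. ]
cR2 [ 738.1 -236.5   58. ]
cL1 [525.8 308.   58. ]
cL2 [706.9 314.2  58. ]
pot [626.8 203.9  56. ]
```

```bash
cat >> h.py <<'E'
def go(x,y,z,yaw=None,s=None):
    "print shift/turn numbers (scaled) to a tool-down target"
    s=s or read_state();Rm=R.from_euler("xyz",s["tool_rot"])
    d=Rm.inv().apply(np.array([x,y,z])-s["eef_pos"])/300
    Rt=R.from_euler("xyz",[np.pi,0,s["tool_rot"][2] if yaw is None else yaw])
    t=(Rm.inv()*Rt).as_rotvec()/(np.pi/2)
    print("go",(x,y,z,yaw),d.round(3),t.round(3),"rows",round(max(np.linalg.norm(d)*300/41.7,np.linalg.norm(t)*90/7.16),1))
E
python3 - <<'E'
from h import *
go(434,390,330,1.62);go(580,200,330,1.62)
d=get_image("scene");c=cam(d);print(px2w(c,360,347,90))
d=get_image("top");c=cam(d);print([px2w(c,123,173,90), px2w(c,97,153,180)])
E
```

```text
go (434, 390, 330, 1.62) [-0.718 -0.359 -0.283] [-0.     0.     0.675] rows 8.5
go (580, 200, 330, 1.62) [-1.435 -0.71  -0.283] [-0.     0.     0.675] rows 11.7
[594.93400769 397.82320817  90.        ]
[array([582.33785373, 385.20931288,  90.        ]), array([609.16559768, 421.56252424, 180.        ])]
```

{"method": "move_arm", "body": {
  "rows": "-0.1 -0.05 -0.28 0 0 0.1 -1; -0.25 -0.12 -0.28 0 0 0.2 -1; -0.72 -0.36 -0.28 0 0 0.675 -1; -0.72 -0.36 -0.28 0 0 0.675 -1; -0.72 -0.36 -0.28 0 0 0.675 -1; -0.72 -0.36 -0.28 0 0 0.675 -1; -0.72 -0.36 -0.28 0 0 0.675 -1; -0.72 -0.36 -0.28 0 0 0.675 -1; -0.72 -0.36 -0.28 0 0 0.675 -1; -0.72 -0.36 -0.28 0 0 0.675 -1; -0.72 -0.36 -0.28 0 0 0.675 -1; -0.72 -0.36 -0.28 0 0 0.675 -1"
}}

```text
clock: 1.45
eef_pos: [434.1, 389.9, 329.2]
tool_rot: [-3.141, -0.0, 1.623]
force: [0.2, -0.0, -0.1]
width: 85.5
gripper_force: 0.0
```

```bash
python3 - <<'E'
from h import *
print(read_state()["eef_pos"]);go(570,200,330,1.62)
E
```

```text
[434.07196232 389.87480034 329.23517162]
go (570, 200, 330, 1.62) [-0.656  0.419 -0.003] [-0.    -0.     0.002] rows 5.6
```

{"method": "move_arm", "body": {
  "rows": "-0.656 0.419 0 0 0 0 -1; -0.656 0.419 0 0 0 0 -1; -0.656 0.419 0 0 0 0 -1; -0.656 0.419 0 0 0 0 -1; -0.656 0.419 0 0 0 0 -1; -0.656 0.419 0 0 0 0 -1; -0.656 0.419 0 0 0 0 -1; -0.656 0.419 0 0 0 0 -1; -0.656 0.419 0 0 0 0 -1"
}}

```text
clock: 2.2
eef_pos: [569.1, 200.5, 329.0]
tool_rot: [-3.141, -0.001, 1.623]
force: [-0.6, -0.0, 0.8]
width: 85.2
gripper_force: 0.0
```

```bash
python3 - <<'E'
from h import *
s=read_state();print(s["eef_pos"],s["tool_rot"]);d=get_image("wrist");cv2.imwrite("pics/w1.png",d["img"][:,:,::-1]);np.save("pics/w1s.npy",np.r_[s["eef_pos"],s["tool_rot"]])
c=cam(d,s);m=d["img"].max(2)<40
for ce,st in blobs(m,200): print(ce,st,px2w(c,*ce,44).round(1))
E
```

```text
[569.14325952 200.4893268  329.01140649] [-3.14054597e+00 -1.16912180e-03  1.62261331e+00]
[189.2 109.1] [174  94  31  31 742] [444.4 270.7  44. ]
[183.4 226.7] [170 214  28  26 546] [429.6 110.8  44. ]
[281.6 372.3] [    0   267   560   153 41571] [ 581.4 -142.4   44. ]
```

View pics/w1.png

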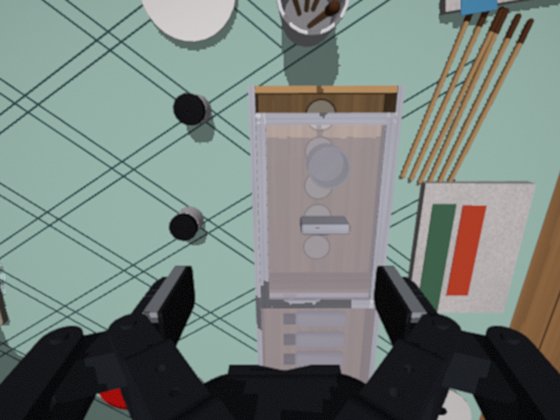

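Wrist view (up = +y): rounds at (321,112), (318,185), (316,247); pot rim near (327,160), handle top from (300,219) to (349,219), case left wall at rows 88–93, and the jars at (189,109) and (183,227).

```bash
python3 - <<'E'
from h import *
im=cv2.imread("pics/w1.png")[:,:,::-1];a=np.load("pics/w1s.npy");s=dict(eef_pos=a[:3],tool_rot=a[3:])
d=get_image("wrist");c=cam(d,s)
for n,u,v,z in [("r0",321,112,6),("r2",317.5,185,6),("r4",316.5,247,6),("pot",327,160,56),("h1",300,219,102),("h2",349,219,102),("wallL outer",250,88,58),("wallR outer",402,88,58),("side",259,290,58),("tumbler rim",314,3,90),("doorfront L",259,115,66),("doorfront R",394,120,66),("door back L",263,304,66)]: print(n,px2w(c,u,v,z).round(1))
cv2.imwrite("pics/w1c.png",cv2.resize(im[80:310,240:410,::-1],None,fx=2.6,fy=2.6,interpolation=cv2.INTER_CUBIC))
E
```

```text
r0 [615.  275.5   6. ]
r2 [618.9 172.2   6. ]
r4 [625.7  71.9   6. ]
pot [622.3 217.5  56. ]
h1 [589.8 151.7 102. ]
h2 [648.9 154.8 102. ]
wallL outer [522.1 298.8  58. ]
wallR outer [703.3 308.1  58. ]
side [540.3  22.5  58. ]
tumbler rim [589.2 381.5  90. ]
doorfront L [534.3 268.6  66. ]
doorfront R [697.  271.2  66. ]
door back L [547.3   4.5  66. ]
```

View pics/w1c.png

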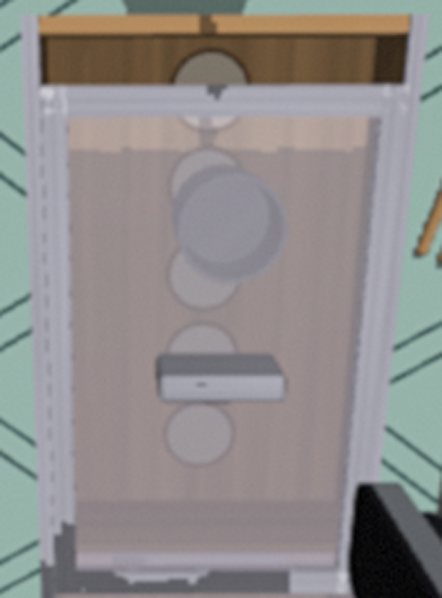

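```bash
python3 - <<'E'
from h import *
a=np.load("pics/w1s.npy");s=dict(eef_pos=a[:3],tool_rot=a[3:])
d=get_image("wrist");c=cam(d,s)
P=lambda u,v,z:px2w(c,240+u/2.6,80+v/2.6,z)
r0,r1,r2,r4=P(211,90,6),P(207,186,6),P(203,272,6),P(199.5,434,6)
print(r0,r1,r2,r4,"yaw",-np.arctan2((r0-r4)[0],(r0-r4)[1]),np.linalg.norm(r0-r4))
print("pot",P(232,225,56),"handle",P(160,388,102),P(284,388,102),P(222,388,102))
E
```

```text
[615.49889183 272.08157047   6.        ] [617.74639647 221.41139145   6.        ] [619.66450362 172.81225697   6.        ] [626.09558498  72.02726523   6.        ] yaw 0.05291962757608183 200.3347572216036
pot [625.96805611 209.18557526  56.        ] handle [592.59580555 138.58012805 102.        ] [650.69239258 141.63511538 102.        ] [621.65081099 140.10797466 102.        ]
```

```bash
python3 - <<'E'
from h import *
go(619.6,180,130,1.6233);go(619.6,180,92,1.6233)
E
```

```text
go (619.6, 180, 130, 1.6233) [-0.08   0.166  0.664] [-0.    -0.001  0.   ] rows 5.0
go (619.6, 180, 92, 1.6233) [-0.08   0.166  0.79 ] [-0.    -0.001  0.   ] rows 5.8
```

{"method": "move_arm", "body": {
  "rows": "-0.08 0.166 0.66 0 0 0 1; -0.08 0.166 0.66 0 0 0 1; -0.08 0.166 0.66 0 0 0 1; -0.08 0.166 0.66 0 0 0 1; -0.08 0.166 0.66 0 0 0 1; -0.08 0.166 0.66 0 0 0 1; -0.08 0.166 0.66 0 0 0 1; -0.08 0.166 0.73 0 0 0 1; -0.08 0.166 0.79 0 0 0 1; -0.08 0.166 0.79 0 0 0 1; -0.08 0.166 0.79 0 0 0 1; -0.08 0.166 0.79 0 0 0 1"
}}

```text
clock: 3.35
eef_pos: [622.0, 178.7, 95.2]
tool_rot: [3.138, -0.001, 1.621]
force: [0.8, -0.4, 0.4]
width: 0.3
gripper_force: 0.0
```

{"method": "move_arm", "body": {
  "rows": "-0.015 0 0 0 0 0 1; -0.03 0 0 0 0 0 1; -0.045 0 0 0 0 0 1; -0.06 0 0 0 0 0 1; -0.075 0 0 0 0 0 1; -0.09 0 0 0 0 0 1; -0.105 0 0 0 0 0 1; -0.13 0 0 0 0 0 1; -0.16 0 0 0 0 0 1; -0.19 0 0 0 0 0 1; -0.22 0 0 0 0 0 1; -0.25 0 0 0 0 0 1"
}}

```text
clock: 4.35
eef_pos: [624.6, 101.4, 92.3]
tool_rot: [3.141, 0.0, 1.62]
force: [0.8, 3.3, -0.2]
width: -0.0
gripper_force: 1.0
```

{"method": "move_arm", "body": {
  "rows": "-0.04 0 0 0 0 0 1; -0.08 0 0 0 0 0 1; -0.12 0 0 0 0 0 1; -0.16 0 0 0 0 0 1; -0.2 0 0 0 0 0 1; -0.24 0 0 0 0 0 1; -0.28 0 0 0 0 0 1; -0.32 0 0 0 0 0 1; -0.36 0 0 0 0 0 1; -0.4 0 0 0 0 0 1; -0.44 0 0 0 0 0 1; -0.48 0 0 0 0 0 1"
}}

```text
clock: 5.35
eef_pos: [631.5, -42.2, 92.3]
tool_rot: [-3.141, -0.0, 1.621]
force: [1.3, 2.8, 0.7]
width: -0.3
gripper_force: 1.0
```

{"method": "move_arm", "body": {
  "rows": "-0.015 0 0 0 0 0 1; -0.03 0 0 0 0 0 1; -0.04 0 0 0 0 0 1; -0.05 0 0 0 0 0 1; -0.06 0 0 0 0 0 1; -0.07 0 0 0 0 0 1; -0.077 0 0 0 0 0 1; -0.084 0 0 0 0 0 1; -0.09 0 0 0 0 0 1; -0.095 0 0 0 0 0 1; -0.1 0 0 0 0 0 1; -0.1 0 0 0 0 0 1"
}}

```text
clock: 6.35
eef_pos: [632.9, -71.6, 92.2]
tool_rot: [-3.141, 0.0, 1.62]
force: [-1.0, 0.1, -0.7]
width: -0.2
gripper_force: 0.2
```

{"method": "move_arm", "body": {
  "rows": "-0.004 0 0 0 0 0 1; -0.008 0 0 0 0 0 1; -0.012 0 0 0 0 0 1; -0.016 0 0 0 0 0 1; -0.02 0 0 0 0 0 1; -0.024 0 0 0 0 0 1; -0.028 0 0 0 0 0 1; -0.028 0 0 0 0 0 1"
}}

```text
clock: 7.02
eef_pos: [633.4, -77.2, 92.2]
tool_rot: [-3.141, -0.003, 1.622]
force: [-0.5, 5.5, 0.5]
width: -0.3
gripper_force: 2.8
```

{"method": "move_arm", "body": {
  "rows": "-0.006 0 0 0 0 0 1; -0.01 0 0 0 0 0 1; -0.01 0 0 0 0 0 1; 0.03 0 0 0 0 0 1; 0.03 0 -0.2 0 0 0 -1; 0.03 0 -0.4 0 0 0 -1; 0.03 0 -0.55 0 0 0 -1; 0.03 0 -0.55 0 0 0 -1; 0.03 0 -0.55 0 0 0 -1"
}}

```text
clock: 7.77
eef_pos: [638.2, -72.8, 266.7]
tool_rot: [3.125, 0.004, 1.619]
force: [0.9, -1.3, 1.4]
width: 60.2
gripper_force: 0.0
```

```bash
python3 - <<'E'
from h import *
go(600,225,255,1.6233)
E
```

```text
go (600, 225, 255, 1.6233) [ 0.998 -0.08   0.033] [ 0.011  0.003 -0.002] rows 7.2
```

{"method": "move_arm", "body": {
  "rows": "0.99 0.08 0.033 0 0 0 -1; 0.99 0.08 0.033 0 0 0 -1; 0.99 0.08 0.033 0 0 0 -1; 0.99 0.08 0.033 0 0 0 -1; 0.99 0.08 0.033 0 0 0 -1; 0.99 0.08 0.033 0 0 0 -1; 0.99 0.08 0.033 0 0 0 -1; 0.99 0.08 0.033 0 0 0 -1; 0.99 0.08 0.033 0 0 0 -1; 0.99 0.08 0.033 0 0 0 -1; 0.99 0.08 0.033 0 0 0 -1"
}}

```text
clock: 8.68
eef_pos: [642.9, 224.9, 247.5]
tool_rot: [3.141, 0.002, 1.618]
force: [-0.7, -1.1, -0.1]
width: 85.5
gripper_force: 0.0
```

```bash
python3 - <<'E'
from h import *
s=read_state();print(s["eef_pos"],s["tool_rot"]);d=get_image("wrist");cv2.imwrite("pics/w2.png",d["img"][:,:,::-1]);np.save("pics/w2s.npy",np.r_[s["eef_pos"],s["tool_rot"]])
E
```

```text
[642.93350865 224.92899917 247.51252463] [3.14062948e+00 2.07714443e-03 1.61800964e+00]
```

View pics/w2.png

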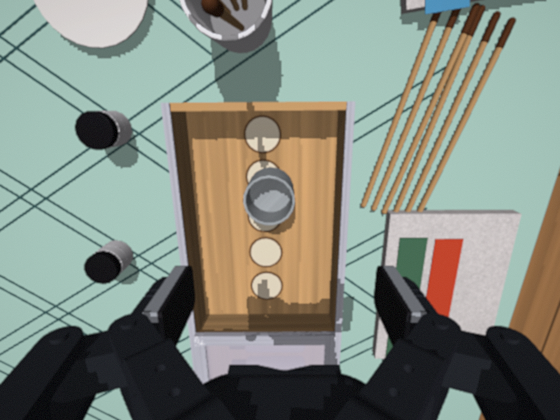

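The door is open. The view is clear: rounds at (262,133), (265,251), (266,286), pot rim near (269,197).

```bash
cat > rd.py <<'E'
from h import *
def rounds(im,c,lo=(15,25,150),hi=(40,110,255)):
    h=cv2.cvtColor(im,cv2.COLOR_RGB2HSV);m=cv2.inRange(h,np.array(lo),np.array(hi))
    out=[]
    for ce,st in blobs(m>0,60):
        p=px2w(c,*ce,6);out.append((ce,st[4],st[2:4],p.round(1)))
    return out
E
python3 - <<'E'
from rd import *
im=cv2.imread("pics/w2.png")[:,:,::-1].copy();a=np.load("pics/w2s.npy");s=dict(eef_pos=a[:3],tool_rot=a[3:])
d=get_image("wrist");c=cam(d,s)
h=cv2.cvtColor(im,cv2.COLOR_RGB2HSV);print(h[133,262],h[251,265],h[286,266],h[200,200],h[197,269],h[205,290])
for r in rounds(im,c): print(r)
# pot: grey (low sat) within bay
m=(h[...,1]<60)&(h[...,2]>60);m[:150]=0;m[250:]=0;m[:,:215]=0;m[:,:230]=0;m[:,310:]=0
for ce,st in blobs(m,100): print("pot",ce,st)
print(px2w(c,269,197,56),px2w(c,269,200,56))
cv2.imwrite("pics/w2c.png",cv2.resize(im[100:310,160:370,::-1],None,fx=2.8,fy=2.8,interpolation=cv2.INTER_CUBIC))
E
```

```text
[ 19  39 137] [ 21  38 224] [ 17  41 143] [ 16 119 204] [105  12 171] [102  15  85]
(array([423. ,  55.5]), np.int32(82), array([23, 60], dtype=int32), array([785. , 362.4,   6. ]))
(array([441.8,  50.8]), np.int32(61), array([19, 44], dtype=int32), array([804.3, 367.9,   6. ]))
(array([434.1, 125.3]), np.int32(255), array([ 77, 175], dtype=int32), array([811.1, 291.1,   6. ]))
(array([447.3, 128.6]), np.int32(252), array([ 80, 169], dtype=int32), array([826.9, 288.2,   6. ]))
(array([462.2, 128.4]), np.int32(238), array([ 79, 160], dtype=int32), array([844. , 289.2,   6. ]))
(array([411.6, 155.2]), np.int32(158), array([ 51, 111], dtype=int32), array([791.3, 256. ,   6. ]))
(array([305.4, 101.6]), np.int32(155), array([95,  2], dtype=int32), array([662.2, 309.8,   6. ]))
(array([210.6, 102.3]), np.int32(92), array([62,  2], dtype=int32), array([556.2, 304.1,   6. ]))
(array([397.5, 156.4]), np.int32(155), array([ 47, 109], dtype=int32), array([774.9, 253.9,   6. ]))
(array([382.6, 160.1]), np.int32(130), array([38, 93], dtype=int32), array([758. , 248.7,   6. ]))
(array([253. , 142.9]), np.int32(111), array([12, 14], dtype=int32), array([604.4, 261.5,   6. ]))
(array([269.1, 142.9]), np.int32(180), array([17, 14], dtype=int32), array([623.1, 262.4,   6. ]))
(array([253.5, 169.9]), np.int32(156), array([17, 21], dtype=int32), array([605.5, 229.8,   6. ]))
(array([265.4, 251.8]), np.int32(671), array([30, 28], dtype=int32), array([622.7, 122.5,   6. ]))
(array([267.5, 283.4]), np.int32(440), array([30, 24], dtype=int32), array([626.9,  75.7,   6. ]))
pot [267.9 195.7] [ 243  161   52   70 2724]
pot [265.2 244.7] [251 239  30  11 257]
[626.93271758 211.36844947  56.        ] [627.03886537 208.04540697  56.        ]
```

View pics/w2c.png

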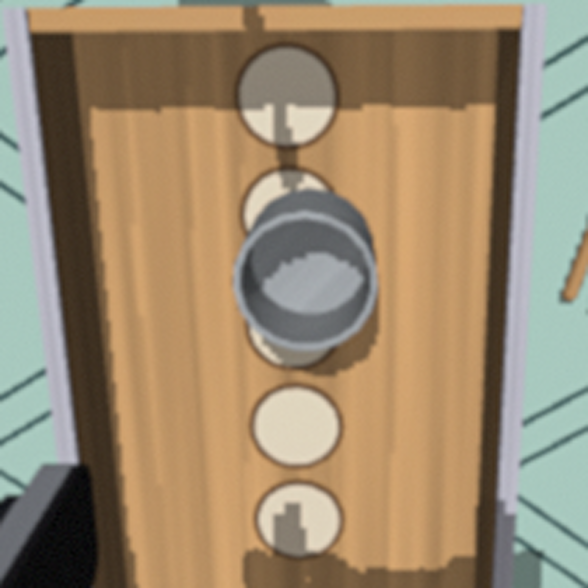

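```bash
python3 - <<'E'
from h import *
a=np.load("pics/w2s.npy");s=dict(eef_pos=a[:3],tool_rot=a[3:])
d=get_image("wrist");c=cam(d,s)
P=lambda u,v,z:px2w(c,160+u/2.8,100+v/2.8,z).round(1)
r0,r3,r4=P(287.5,95,6),P(297,426,6),P(299,520,6)
print(r0,r3,r4,np.linalg.norm(r0-r4),-np.arctan2((r0-r4)[0],(r0-r4)[1]))
pot=P(306,281,56);print("pot",pot)
go(pot[0],pot[1],120,1.6233);go(pot[0],pot[1],40,1.6233)
E
```

```text
[615.4 272.3   6. ] [623.6 122.1   6. ] [626.1  72.1   6. ] 200.4857351534019 0.05339574985776915
pot [627.4 207.7  56. ]
go (np.float64(627.4), np.float64(207.7), 120, 1.6233) [-0.055 -0.054  0.426] [ 0.     0.001 -0.004] rows 3.1
go (np.float64(627.4), np.float64(207.7), 40, 1.6233) [-0.055 -0.055  0.692] [ 0.     0.001 -0.004] rows 5.0
```

{"method": "move_arm", "body": {
  "rows": "-0.055 -0.055 0.3 0 0 0 -1; -0.055 -0.055 0.43 0 0 0 -1; -0.055 -0.055 0.43 0 0 0 -1; -0.055 -0.055 0.43 0 0 0 -1; -0.055 -0.055 0.5 0 0 0 -1; -0.055 -0.055 0.57 0 0 0 -1; -0.055 -0.055 0.64 0 0 0 -1; -0.055 -0.055 0.708 0 0 0 -1; -0.055 -0.055 0.708 0 0 0 -1; -0.055 -0.055 0.708 0 0 0 -1; -0.055 -0.055 0.708 0 0 0 -1"
}}

```text
clock: 9.75
eef_pos: [628.3, 210.1, 37.1]
tool_rot: [3.139, -0.001, 1.62]
force: [0.1, 0.5, -0.3]
width: 85.3
gripper_force: 0.0
```

{"method": "move_arm", "body": {
  "rows": "0 0 0 0 0 0 0; 0 0 0 0 0 0 0.5; 0 0 0 0 0 0 1; 0 0 0 0 0 0 1; 0 0 0 0 0 0 1; 0 0 0 0 0 0 1; 0 0 0 0 0 0 1"
}}

```text
clock: 10.33
eef_pos: [627.8, 210.4, 37.0]
tool_rot: [3.139, -0.001, 1.62]
force: [-1.0, 1.0, 6.6]
width: 54.7
gripper_force: 63.3
```

{"method": "move_arm", "body": {
  "rows": "0 0 -0.05 0 0 0 1; 0 0 -0.15 0 0 0 1; 0 0 -0.25 0 0 0 1; 0 0 -0.36 0 0 0 1; 0 0 -0.48 0 0 0 1; 0 0 -0.6 0 0 0 1; -0.1 0 -0.65 0 0 0 1; -0.22 -0.05 -0.7 0 0 0 1; -0.35 -0.1 -0.7 0 0 0 1; -0.48 -0.15 -0.7 0 0 0 1; -0.61 -0.2 -0.7 0 0 0 1; -0.74 -0.25 -0.7 0 0 0 1"
}}

```text
clock: 11.33
eef_pos: [561.7, -16.5, 246.4]
tool_rot: [3.14, -0.0, 1.621]
force: [1.0, -0.7, -1.0]
width: 54.4
gripper_force: 63.6
```

```bash
python3 - <<'E'
from h import *
s=read_state();print(s["eef_pos"],s["width"])
go(500,-300,247,1.62);go(464,-420,247,1.62)
E
```

```text
[561.72942167 -16.47839305 246.38442695] 54.44674126762541
go (500, -300, 247, 1.62) [-0.934 -0.253 -0.003] [ 0.001 -0.     0.   ] rows 7.0
go (464, -420, 247, 1.62) [-1.327 -0.393 -0.003] [ 0.001 -0.     0.   ] rows 10.0
```

{"method": "move_arm", "body": {
  "rows": "-0.12 -0.03 0 0 0 0 1; -0.25 -0.07 0 0 0 0 1; -0.38 -0.1 0 0 0 0 1; -0.5 -0.14 0 0 0 0 1; -0.62 -0.17 0 0 0 0 1; -0.74 -0.2 0 0 0 0 1; -0.84 -0.23 0 0 0 0 1; -0.93 -0.25 0 0 0 0 1"
}}

```text
clock: 12.0
eef_pos: [500.1, -300.0, 246.3]
tool_rot: [3.141, 0.001, 1.618]
force: [1.0, -0.3, -1.2]
width: 54.6
gripper_force: 63.7
```

{"method": "move_arm", "body": {
  "rows": "-0.1 -0.04 0 0 0 0 1; -0.2 -0.08 0 0 0 0 1; -0.3 -0.12 0 0 0 0 1; -0.38 -0.14 0 0 0 0 1; -0.4 -0.14 0 0 0 0 1; -0.4 -0.14 0 0 0 0 1; -0.4 -0.14 0 0 0 0 1"
}}

```text
clock: 12.58
eef_pos: [466.0, -418.3, 245.4]
tool_rot: [3.141, -0.001, 1.62]
force: [0.1, -0.2, -1.7]
width: 54.5
gripper_force: 63.7
```

```bash
python3 - <<'E'
from h import *
s=read_state();print(s["eef_pos"],s["tool_rot"],s["width"]);d=get_image("wrist");im=d["img"];c=cam(d,s);cv2.imwrite("pics/w3.png",im[:,:,::-1])
hsv=cv2.cvtColor(im,cv2.COLOR_RGB2HSV)
m=(hsv[...,0]>8)&(hsv[...,0]<22)&(hsv[...,1]>80)&(hsv[...,2]>60)
for ce,st in blobs(m,300): print("cork",ce,st,px2w(c,*ce,4).round(1))
E
```

```text
[ 466.02387566 -418.25172112  245.41714574] [ 3.14111540e+00 -1.11486211e-03  1.62048529e+00] 54.53194357329227
cork [454.1  17.6] [ 372    0  188   30 2778] [ 633.3 -242.6    4. ]
cork [283.5 125.4] [ 241   82   86   88 5881] [ 461.7 -359.5    4. ]
cork [ 41.8 340.5] [   0  322   80   49 1439] [ 128.5 -676.3    4. ]
```

View pics/w3.png

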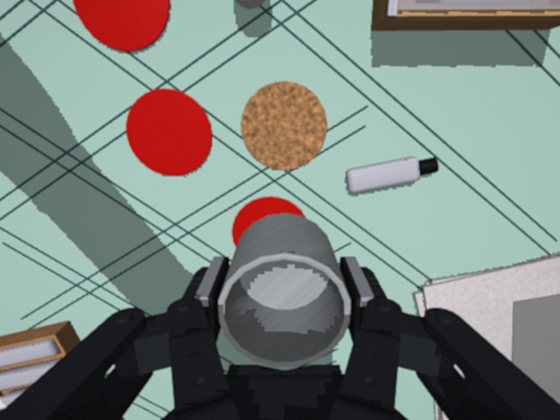

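```bash
python3 - <<'E'
from h import *
s=read_state();d=get_image("wrist");c=cam(d,s)
p=px2w(c,285,311,264.4);print(p-s["eef_pos"])
go(462.5,-356.5,100,1.62);go(462.5,-356.5,35.5,1.62)
E
```

```text
[-0.02458152 -1.00761986 19.11596028]
go (462.5, -356.5, 100, 1.62) [ 0.201 -0.004  0.484] [ 0.    -0.001  0.002] rows 3.8
go (462.5, -356.5, 35.5, 1.62) [ 0.201 -0.004  0.699] [ 0.    -0.001  0.002] rows 5.2
```

{"method": "move_arm", "body": {
  "rows": "0.1 0 0.1 0 0 0 1; 0.199 -0.004 0.2 0 0 0 1; 0.199 -0.004 0.32 0 0 0 1; 0.199 -0.004 0.43 0 0 0 1; 0.199 -0.004 0.52 0 0 0 1; 0.199 -0.004 0.58 0 0 0 1; 0.199 -0.004 0.63 0 0 0 1; 0.199 -0.004 0.66 0 0 0 1; 0.199 -0.004 0.68 0 0 0 1; 0.199 -0.004 0.69 0 0 0 1; 0.199 -0.004 0.69 0 0 0 1; 0.199 -0.004 0.69 0 0 0 1"
}}

```text
clock: 13.68
eef_pos: [462.3, -359.8, 38.8]
tool_rot: [3.141, 0.001, 1.621]
force: [-0.0, 0.2, -0.9]
width: 54.4
gripper_force: 63.7
```

{"method": "move_arm", "body": {
  "rows": "0.004 0 0.003 0 0 0 1; 0.008 0 0.006 0 0 0 1; 0.008 0 0.009 0 0 0 1; 0.008 0 0.011 0 0 0 1; 0.008 0 0.011 0 0 0 1"
}}

```text
clock: 14.1
eef_pos: [461.7, -357.1, 35.0]
tool_rot: [3.141, -0.0, 1.621]
force: [0.2, 1.0, 2.2]
width: 54.5
gripper_force: 63.8
```

Touching down; release and back up.

{"method": "move_arm", "body": {
  "rows": "0 0 0 0 0 0 0.3; 0 0 0 0 0 0 0; 0 0 0 0 0 0 -0.5; 0 0 0 0 0 0 -1; 0 0 0 0 0 0 -1; 0 0 0 0 0 0 -1; 0 0 -0.1 0 0 0 -1; 0 0 -0.25 0 0 0 -1; 0 0 -0.4 0 0 0 -1; 0 0 -0.55 0 0 0 -1; -0.1 0 -0.7 0 0 0 -1; -0.2 0 -0.7 0 0 0 -1"
}}

```text
clock: 15.1
eef_pos: [467.5, -412.0, 249.1]
tool_rot: [3.136, 0.0, 1.627]
force: [0.7, -1.1, -0.8]
width: 85.0
gripper_force: 0.0
```

{"method": "move_arm", "body": {
  "rows": "0 0 0 0 0 0 -1; 0 0 0 0 0 0 -1; 0 0 0 0 0 0 -1"
}}

```text
clock: 15.35
eef_pos: [463.9, -414.2, 242.9]
tool_rot: [-3.141, -0.002, 1.62]
force: [-0.3, -0.4, -0.5]
width: 85.6
gripper_force: 0.0
```

```bash
python3 - <<'E'
from h import *
s=read_state();print(s["eef_pos"],s["tool_rot"]);d=get_image("wrist");im=d["img"];c=cam(d,s)
x=im[40:260,170:400]
cv2.imwrite("pics/w4.png",cv2.resize(x[:,:,::-1],None,fx=2.5,fy=2.5,interpolation=cv2.INTER_CUBIC))
print(px2w(c,284,150,4),px2w(c,284,150,54))
hsv=cv2.cvtColor(im,cv2.COLOR_RGB2HSV)
m=(hsv[...,0]>8)&(hsv[...,0]<22)&(hsv[...,1]>80)&(hsv[...,2]>40)
for ce,st in blobs(m,300): print("cork",ce,st)
d=get_image("top");c=cam(d);im=d["img"];m=(im.max(2)<40);m[:215]=0;m[250:]=0
for ce,st in blobs(m,30): print("dark",ce,st,px2w(c,*ce,44).round(1))
E
```

```text
[ 463.94173106 -414.24591762  242.87627347] [-3.14065271e+00 -1.70173801e-03  1.61996950e+00]
[ 461.23895878 -382.92442532    4.        ] [ 461.06900299 -376.57395063   54.        ]
cork [462.5  22.8] [ 374    0  186   34 3485]
cork [286.  126.3] [ 243   86   86   88 3278]
cork [ 22.8 340.9] [  0 327  64  27 578]
cork [104.6 407.4] [ 91 392  31  28 569]
dark [478.1 224.5] [468 215  19  24 115] [ 432.9 -563.1   44. ]
dark [169.2 227. ] [162 221  16  13 160] [442.2 268.8  44. ]
dark [229.  231.5] [222 225  15  14 153] [426.8 107.6  44. ]
```

View pics/w4.png

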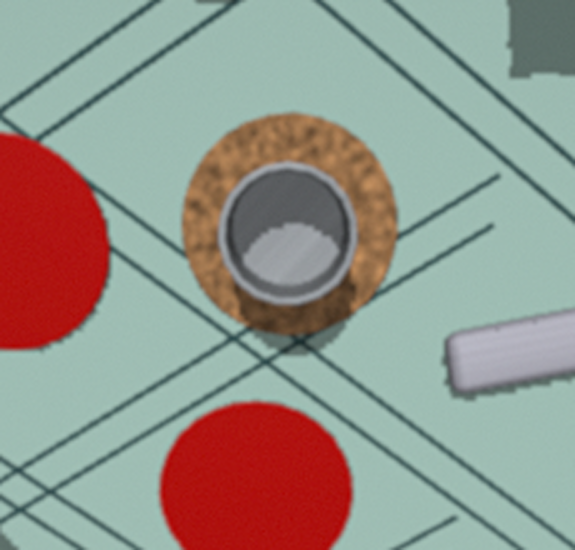

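The pot stands on the coaster (rim centre at crop (288,233), coaster at (290,223)).

```bash
python3 - <<'E'
from h import *
s=read_state();d=get_image("wrist");c=cam(d,s)
print("coaster",px2w(c,170+290/2.5,40+223/2.5,4),"pot",px2w(c,170+288/2.5,40+233/2.5,54))
go(480,-270,225,1.62)
E
```

```text
coaster [ 462.31426774 -357.85847089    4.        ] pot [ 461.44201128 -358.66146322   54.        ]
go (480, -270, 225, 1.62) [0.474 0.077 0.059] [-0.001 -0.002  0.001] rows 3.5
```

```bash
python3 - <<'E'
from h import *
go(430,-225,220,1.6233)
E
```

```text
go (430, -225, 220, 1.6233) [ 0.632 -0.082  0.076] [-0.001 -0.002 -0.001] rows 4.6
```

{"method": "move_arm", "body": {
  "rows": "0.15 -0.02 0.02 0 0 0 -1; 0.3 -0.05 0.04 0 0 0 -1; 0.45 -0.08 0.076 0 0 0 -1; 0.6 -0.08 0.076 0 0 0 -1; 0.632 -0.08 0.076 0 0 0 -1; 0.632 -0.08 0.076 0 0 0 -1; 0.632 -0.08 0.076 0 0 0 -1; 0.632 -0.08 0.076 0 0 0 -1"
}}

```text
clock: 16.17
eef_pos: [431.3, -227.0, 220.8]
tool_rot: [-3.142, 0.001, 1.621]
force: [1.1, -0.2, -0.9]
width: 85.4
gripper_force: 0.0
```

```bash
cat > jar.py <<'E'
from h import *
def jar():
    s=read_state();d=get_image("wrist");c=cam(d,s);im=d["img"]
    m=im.max(2)<35
    for ce,st in blobs(m,300):
        if st[4]<6000 and st[1]>0:
            x,y,w,h,_=st
            e=cv2.minEnclosingCircle(np.argwhere(m[y:y+h,x:x+w])[:,::-1].astype(np.float32)+[x,y])if 0 else None
            print("jar",ce,st,px2w(c,*ce,44).round(1))
    return s,d,c
E
python3 - <<'E'
from jar import *
s,d,c=jar();print(s["eef_pos"])
cv2.imwrite("pics/w5.png",d["img"][:,:,::-1])
E
```

```text
jar [274.4 184.3] [ 256  166   37   38 1073] [ 420.6 -222.6   44. ]
[ 431.28248257 -226.95501564  220.79519158]
```

View pics/w5.png

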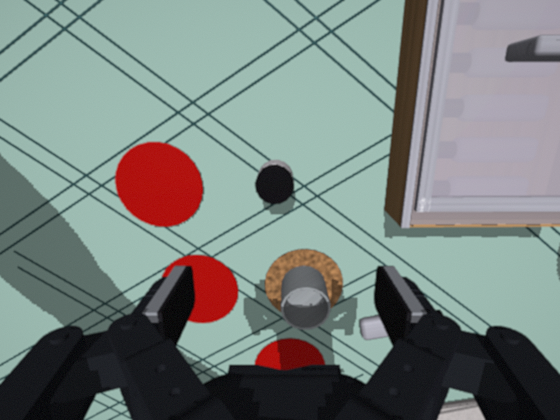

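```bash
python3 - <<'E'
from h import *
go(420.8,-222.3,22,1.6233)
E
```

```text
go (420.8, -222.3, 22, 1.6233) [ 0.02  -0.034  0.663] [ 0.     0.001 -0.002] rows 4.8
```

{"method": "move_arm", "body": {
  "rows": "0.02 -0.034 0.1 0 0 0 -1; 0.02 -0.034 0.22 0 0 0 -1; 0.02 -0.034 0.34 0 0 0 -1; 0.02 -0.034 0.43 0 0 0 -1; 0.02 -0.034 0.5 0 0 0 -1; 0.02 -0.034 0.56 0 0 0 -1; 0.02 -0.034 0.61 0 0 0 -1; 0.02 -0.034 0.64 0 0 0 -1; 0.02 -0.034 0.66 0 0 0 -1; 0.02 -0.034 0.66 0 0 0 -1; 0.02 -0.034 0.66 0 0 0 -1"
}}

```text
clock: 17.13
eef_pos: [420.3, -222.5, 22.4]
tool_rot: [-3.141, 0.001, 1.618]
force: [0.2, -0.0, -0.4]
width: 85.7
gripper_force: 0.0
```

{"method": "move_arm", "body": {
  "rows": "0 0 0 0 0 0 0; 0 0 0 0 0 0 0.5; 0 0 0 0 0 0 1; 0 0 0 0 0 0 1; 0 0 0 0 0 0 1; 0 0 0 0 0 0 1; 0 0 0 0 0 0 1; 0 0 0 0 0 0 1"
}}

```text
clock: 17.8
eef_pos: [420.9, -221.5, 23.6]
tool_rot: [3.141, 0.0, 1.62]
force: [-1.0, 0.4, 5.7]
width: 38.9
gripper_force: 59.9
```

```bash
python3 - <<'E'
from h import *
a=cv2.imread("pics/top0.png")[138:198,88:148];b=cv2.imread("pics/scene0.png")[285:391,335:401]
a=cv2.resize(a,(420,420),interpolation=cv2.INTER_CUBIC);b=cv2.resize(b,None,fx=5,fy=5,interpolation=cv2.INTER_CUBIC)
o=np.zeros((530,760,3),np.uint8);o[:420,:420]=a;o[:530,425:755]=b;cv2.imwrite("pics/br.png",o)
E
```

```text
(no output)
```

View pics/br.png

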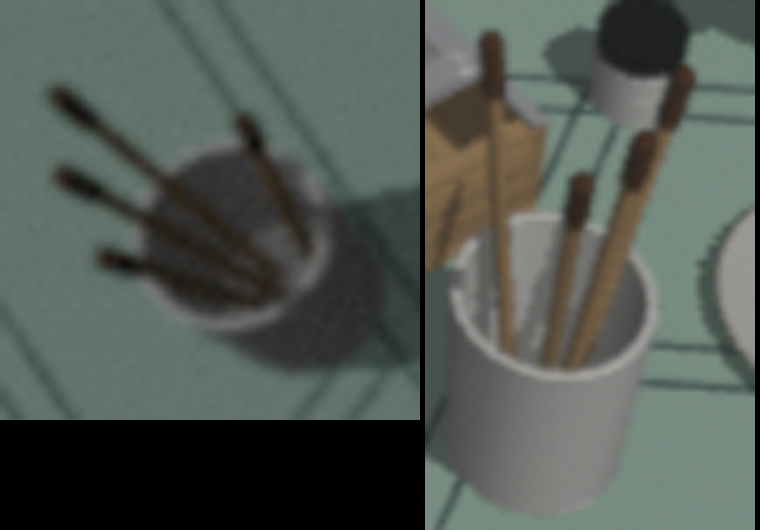

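```bash
python3 - <<'E'
from h import *
t=cam(get_image("top"));s=cam(get_image("scene"))
T=[(60,95),(65,180),(105,258),(243,122)];S=[(491,35),(683,72),(645,140),(580,180)]
for i,(u,v) in enumerate(T):
  for j,(a,b) in enumerate(S):
    z=np.linspace(60,230,341);D=[np.linalg.norm(px2w(t,88+u/7,138+v/7,q)-px2w(s,335+(a-425)/5,285+b/5,q)) for q in z]
    k=int(np.argmin(D))
    if D[k]<14: print(i,j,z[k],round(D[k],1),px2w(t,88+u/7,138+v/7,z[k]).round(0))
E
```

```text
0 3 190.5 0.7 [609. 419. 190.]
1 1 212.0 8.6 [571. 406. 212.]
1 2 189.0 1.5 [578. 415. 189.]
2 1 191.0 1.2 [549. 399. 191.]
2 2 166.5 11.9 [556. 408. 166.]
3 0 192.5 1.0 [597. 353. 192.]
```

```bash
python3 - <<'E'
from h import *
go(421,-221,180);go(520,30,180,1.45)
E
```

```text
go (421, -221, 180, None) [ 0.001  0.001 -0.521] [0.001 0.    0.   ] rows 3.8
go (520, 30, 180, 1.45) [ 0.821  0.372 -0.521] [0.001 0.    0.108] rows 7.5
```

{"method": "move_arm", "body": {
  "rows": "0 0 -0.06 0 0 0 1; 0 0 -0.16 0 0 0 1; 0 0 -0.28 0 0 0 1; 0.05 0.02 -0.4 0 0 0 1; 0.15 0.07 -0.5 0 0 0.02 1; 0.28 0.13 -0.52 0 0 0.04 1; 0.4 0.19 -0.52 0 0 0.06 1; 0.52 0.25 -0.52 0 0 0.08 1; 0.64 0.3 -0.52 0 0 0.1 1; 0.75 0.35 -0.52 0 0 0.108 1; 0.82 0.37 -0.52 0 0 0.108 1; 0.82 0.37 -0.52 0 0 0.108 1"
}}

```text
clock: 18.9
eef_pos: [520.1, 37.0, 178.3]
tool_rot: [-3.141, -0.003, 1.46]
force: [0.7, 0.2, -1.1]
width: 38.9
gripper_force: 60.5
```

```bash
python3 - <<'E'
from h import *
s=read_state();print(s["width"],s["tool_rot"])
go(608,265,160,1.27);go(615.4,273,60,1.27)
E
```

```text
38.89169382589415 [-3.14093299e+00 -3.09238939e-03  1.46049157e+00]
go (608, 265, 160, 1.27) [0.788 0.208 0.063] [-0.001 -0.002  0.121] rows 5.9
go (615.4, 273, 60, 1.27) [0.816 0.23  0.397] [-0.001 -0.002  0.121] rows 6.7
```

{"method": "move_arm", "body": {
  "rows": "0.13 0.03 0.01 0 0 0.03 1; 0.26 0.07 0.02 0 0 0.06 1; 0.39 0.1 0.03 0 0 0.09 1; 0.52 0.14 0.05 0 0 0.12 1; 0.64 0.18 0.06 0 0 0.12 1; 0.74 0.21 0.06 0 0 0.12 1; 0.8 0.225 0.06 0 0 0.12 1; 0.816 0.23 0.1 0 0 0.12 1; 0.816 0.23 0.18 0 0 0.12 1; 0.816 0.23 0.26 0 0 0.12 1; 0.816 0.23 0.26 0 0 0.12 1; 0.816 0.23 0.26 0 0 0.12 1"
}}

```text
clock: 19.9
eef_pos: [615.5, 262.5, 99.4]
tool_rot: [-3.139, 0.003, 1.26]
force: [0.6, 0.1, -1.1]
width: 38.6
gripper_force: 60.6
```

```bash
python3 - <<'E'
from h import *
print(read_state()["eef_pos"]);go(615.4,272.9,31,1.27);go(615.4,272.9,50,1.27)
E
```

```text
[615.54254348 262.52121639  99.37218795]
go (615.4, 272.9, 31, 1.27) [ 0.034 -0.01   0.228] [-0.002  0.002 -0.006] rows 1.7
go (615.4, 272.9, 50, 1.27) [ 0.033 -0.011  0.164] [-0.002  0.002 -0.006] rows 1.2
```

{"method": "move_arm", "body": {
  "rows": "0 0 0.05 0 0 -0.006 1; 0 0 0.08 0 0 -0.006 1; 0 0 0.08 0 0 -0.006 1; 0 0 0.08 0 0 -0.006 1; 0 0 0.08 0 0 -0.006 1"
}}

```text
clock: 20.32
eef_pos: [617.6, 264.6, 77.9]
tool_rot: [3.141, -0.001, 1.271]
force: [-0.1, -0.5, -1.1]
width: 38.7
gripper_force: 60.6
```

```bash
python3 - <<'E'
from h import *
print(read_state()["eef_pos"]);go(615.4,272.9,31,1.27)
E
```

```text
[617.61345124 264.58281046  77.94446159]
go (615.4, 272.9, 31, 1.27) [ 0.024 -0.015  0.156] [ 0.001 -0.     0.001] rows 1.1
```

Approach laterally at height, then descend gently.

{"method": "move_arm", "body": {
  "rows": "0.024 -0.015 0.02 0 0 0 1; 0.024 -0.015 0.05 0 0 0 1; 0.024 -0.015 0.08 0 0 0 1; 0.024 -0.015 0.1 0 0 0 1; 0.024 -0.015 0.12 0 0 0 1; 0.024 -0.015 0.135 0 0 0 1; 0.024 -0.015 0.135 0 0 0 1; 0.024 -0.015 0.135 0 0 0 1; 0.024 -0.015 0.135 0 0 0 1"
}}

```text
clock: 21.07
eef_pos: [615.2, 272.8, 36.6]
tool_rot: [3.141, -0.0, 1.271]
force: [-0.8, 0.0, -1.1]
width: 38.5
gripper_force: 60.6
```

{"method": "move_arm", "body": {
  "rows": "0 0 0.008 0 0 0 1; 0 0 0.014 0 0 0 1; 0 0 0.019 0 0 0 1; 0 0 0.023 0 0 0 1; 0 0 0.023 0 0 0 1; 0 0 0.023 0 0 0 1"
}}

```text
clock: 21.57
eef_pos: [614.8, 272.9, 29.7]
tool_rot: [-3.141, -0.0, 1.272]
force: [-1.2, 0.4, 1.8]
width: 38.9
gripper_force: 60.8
```

{"method": "move_arm", "body": {
  "rows": "0 0 0 0 0 0 0.05; 0 0 0 0 0 0 -0.1; 0 0 0 0 0 0 -0.22; 0 0 0 0 0 0 -0.22; 0 0 0 0 0 0 -0.22; 0 0 0 0 0 0 -0.22"
}}

```text
clock: 22.07
eef_pos: [614.9, 272.9, 29.5]
tool_rot: [3.142, -0.0, 1.272]
force: [-0.8, -0.3, -0.6]
width: 51.9
gripper_force: 0.0
```

{"method": "move_arm", "body": {
  "rows": "0 0 -0.08 0 0 0 -0.22; 0 0 -0.2 0 0 0 -0.22; 0 0 -0.33 0 0 0 -0.22; 0 0 -0.46 0 0 0 -0.22; 0 0 -0.58 0 0 0 -0.22; 0 0 -0.65 0 0 0 -1; 0 0 -0.65 0 0 0 -1; 0 0 -0.65 0 0 0 -1"
}}

```text
clock: 22.73
eef_pos: [615.5, 273.1, 226.1]
tool_rot: [3.14, -0.002, 1.272]
force: [-0.5, 0.4, 0.4]
width: 84.6
gripper_force: 0.0
```

```bash
python3 - <<'E'
from h import *
print(read_state()["eef_pos"]);go(520,160,230,1.6233)
E
```

```text
[615.49540703 273.13140262 226.09253751]
go (520, 160, 230, 1.6233) [-0.454 -0.193 -0.014] [ 0.002 -0.001 -0.224] rows 3.6
```

{"method": "move_arm", "body": {
  "rows": "-0.12 -0.05 0 0 0 -0.06 -1; -0.24 -0.1 0 0 0 -0.12 -1; -0.36 -0.15 0 0 0 -0.18 -1; -0.454 -0.193 -0.014 0 0 -0.224 -1; -0.454 -0.193 -0.014 0 0 -0.224 -1; -0.454 -0.193 -0.014 0 0 -0.224 -1; -0.454 -0.193 -0.014 0 0 -0.224 -1; -0.454 -0.193 -0.014 0 0 -0.224 -1; -0.454 -0.193 -0.014 0 0 -0.224 -1"
}}

```text
clock: 23.48
eef_pos: [519.8, 161.0, 228.0]
tool_rot: [-3.141, 0.0, 1.625]
force: [-0.6, 0.1, 0.9]
width: 85.5
gripper_force: 0.0
```

```bash
python3 - <<'E'
from jar import *
s,d,c=jar();print(s["eef_pos"]);cv2.imwrite("pics/w6.png",d["img"][:,:,::-1])
for j in [(617,272.2,50)]: print(w2px(c,j))
print("r1..r4",[px.round(1) for px in [w2px(c,(618.1,222.2,6)),w2px(c,(623.6,122.1,6))]])
E
```

```text
jar [208.7  67.3] [ 188   45   42   45 1440] [443.8 270.1  44. ]
jar [392.5  77.3] [ 371   55   44   45 1531] [613.3 270.8  44. ]
jar [198.1 228.1] [181 211  36  35 949] [429.3 111.   44. ]
[519.76766414 160.95225244 227.95726405]
[399.05228012  75.2216837 ]
r1..r4 [array([378.3, 128.9]), array([370.5, 215.9])]
```

View pics/w6.png

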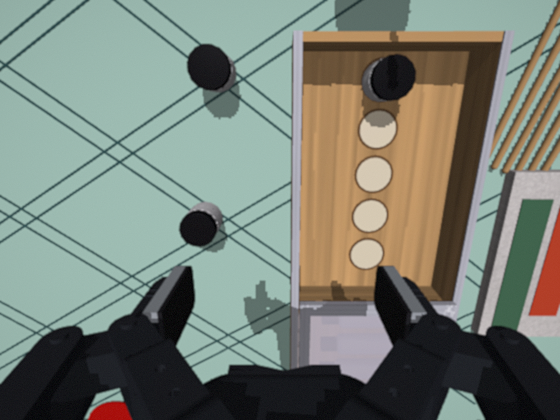

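The jar on round 0 stands upright (lid at (392,77)). Rounds 1–4 project where I expected, and jar b's lid is at (198,228).

```bash
python3 - <<'E'
from jar import *
s=read_state();d=get_image("wrist");c=cam(d,s);print("r0 jar",px2w(c,392.5,77.3,50))
go(429.3,111,22,1.6233)
E
```

```text
r0 jar [611.40226929 269.90508359  50.        ]
go (429.3, 111, 22, 1.6233) [-0.148 -0.309  0.687] [-0.     0.     0.001] rows 5.5
```

{"method": "move_arm", "body": {
  "rows": "-0.05 -0.12 0.05 0 0 0 -1; -0.1 -0.24 0.15 0 0 0 -1; -0.148 -0.31 0.26 0 0 0 -1; -0.15 -0.31 0.37 0 0 0 -1; -0.15 -0.31 0.47 0 0 0 -1; -0.15 -0.31 0.55 0 0 0 -1; -0.15 -0.31 0.61 0 0 0 -1; -0.15 -0.31 0.65 0 0 0 -1; -0.15 -0.31 0.685 0 0 0 -1; -0.15 -0.31 0.685 0 0 0 -1; -0.15 -0.31 0.685 0 0 0 -1; -0.15 -0.31 0.685 0 0 0 -1"
}}

```text
clock: 24.58
eef_pos: [429.2, 110.2, 23.5]
tool_rot: [3.141, 0.0, 1.624]
force: [0.3, -0.1, 0.3]
width: 85.6
gripper_force: 0.0
```

{"method": "move_arm", "body": {
  "rows": "0 0 0 0 0 0 0; 0 0 0 0 0 0 0.5; 0 0 0 0 0 0 1; 0 0 0 0 0 0 1; 0 0 0 0 0 0 1; 0 0 0 0 0 0 1; 0 0 0 0 0 0 1; 0 0 0 0 0 0 1"
}}

```text
clock: 25.25
eef_pos: [429.1, 110.2, 23.9]
tool_rot: [3.141, -0.001, 1.624]
force: [-0.9, -0.4, 6.3]
width: 38.6
gripper_force: 59.6
```

```bash
python3 - <<'E'
from h import *
go(618.1,222.2,120,1.6233)
E
```

```text
go (618.1, 222.2, 120, 1.6233) [ 0.34   0.649 -0.32 ] [ 0.001 -0.     0.   ] rows 5.8
```

{"method": "move_arm", "body": {
  "rows": "0 0 -0.06 0 0 0 1; 0 0 -0.15 0 0 0 1; 0 0 -0.25 0 0 0 1; 0.05 0.1 -0.32 0 0 0 1; 0.11 0.21 -0.32 0 0 0 1; 0.17 0.33 -0.32 0 0 0 1; 0.23 0.44 -0.32 0 0 0 1; 0.29 0.55 -0.32 0 0 0 1; 0.34 0.62 -0.32 0 0 0 1; 0.34 0.649 -0.32 0 0 0 1; 0.34 0.649 -0.32 0 0 0 1; 0.34 0.649 -0.32 0 0 0 1"
}}

```text
clock: 26.25
eef_pos: [617.2, 221.3, 118.7]
tool_rot: [-3.14, 0.001, 1.623]
force: [-1.0, -0.2, -0.5]
width: 38.8
gripper_force: 60.6
```

{"method": "move_arm", "body": {
  "rows": "0 0 0 0 0 0 1; 0 0 0 0 0 0 1; 0 0 0 0 0 0 1"
}}

```text
clock: 26.5
eef_pos: [617.1, 221.6, 119.4]
tool_rot: [-3.141, -0.0, 1.623]
force: [-0.6, 1.5, -1.3]
width: 38.6
gripper_force: 60.6
```

```bash
python3 - <<'E'
from h import *
s=read_state();print(s["eef_pos"])
d=get_image("wrist");c=cam(d,s);im=d["img"];cv2.imwrite("pics/w7.png",im[:,:,::-1])
# r0 jar lid
m=im.max(2)<35;m[250:]=0
for ce,st in blobs(m,300): print(ce,st,px2w(c,*ce,50).round(1))
print("expect r0 lid",w2px(c,(615.4,272.2,50)),"r0 floor",w2px(c,(615.4,272.2,6)))
go(618.1,222.6,36,1.6233)
E
```

```text
[617.13390595 221.61835653 119.40029221]
[ 27.5 140.1] [   0  110   61   59 2881] [454.3 272.2  50. ]
[281.9 159.5] [ 255  125   58   60 1239] [612.7 268.4  50. ]
expect r0 lid [286.47526236 153.61889581] r0 floor [286.1910024  145.49882787]
go (618.1, 222.6, 36, 1.6233) [0.002 0.003 0.278] [-0. -0. -0.] rows 2.0
```

{"method": "move_arm", "body": {
  "rows": "0.003 0.005 0.05 0 0 0 1; 0.003 0.005 0.11 0 0 0 1; 0.003 0.005 0.17 0 0 0 1; 0.003 0.005 0.22 0 0 0 1; 0.003 0.005 0.26 0 0 0 1; 0.003 0.005 0.28 0 0 0 1; 0.003 0.005 0.29 0 0 0 1; 0.003 0.005 0.297 0 0 0 1; 0.003 0.005 0.297 0 0 0 1; 0.003 0.005 0.297 0 0 0 1"
}}

```text
clock: 27.38
eef_pos: [620.0, 223.2, 30.8]
tool_rot: [3.14, -0.0, 1.624]
force: [-0.3, 0.7, -0.6]
width: 38.8
gripper_force: 60.8
```

{"method": "move_arm", "body": {
  "rows": "-0.001 -0.004 0.002 0 0 0 1; -0.001 -0.004 0.004 0 0 0 1; -0.001 -0.004 0.004 0 0 0 1; -0.001 -0.004 0.004 0 0 0 1"
}}

```text
clock: 27.72
eef_pos: [618.6, 222.9, 30.0]
tool_rot: [3.141, -0.001, 1.624]
force: [-1.8, 0.3, 6.0]
width: 39.0
gripper_force: 61.2
```

{"method": "move_arm", "body": {
  "rows": "0 0 0 0 0 0 0.05; 0 0 0 0 0 0 -0.1; 0 0 0 0 0 0 -0.4; 0 0 0 0 0 0 -0.4; 0 0 0 0 0 0 -0.4; 0 0 -0.06 0 0 0 -0.4; 0 0 -0.16 0 0 0 -0.4; 0 0 -0.28 0 0 0 -1; 0 0 -0.4 0 0 0 -1; 0 0 -0.52 0 0 0 -1; 0 0 -0.6 0 0 0 -1; 0 0 -0.63 0 0 0 -1"
}}

```text
clock: 28.72
eef_pos: [620.3, 222.6, 222.4]
tool_rot: [3.135, -0.001, 1.624]
force: [0.6, -0.4, 0.0]
width: 85.5
gripper_force: 0.0
```

```bash
python3 - <<'E'
from h import *
print(read_state()["eef_pos"]);go(470,270,225,1.6233)
E
```

```text
[620.32944092 222.64473548 222.39539646]
go (470, 270, 225, 1.6233) [ 0.184 -0.492 -0.012] [ 0.004 -0.001  0.   ] rows 3.8
```

{"method": "move_arm", "body": {
  "rows": "0.05 -0.13 0 0 0 0 -1; 0.1 -0.26 0 0 0 0 -1; 0.15 -0.38 0 0 0 0 -1; 0.18 -0.49 0 0 0 0 -1; 0.18 -0.49 0 0 0 0 -1; 0.18 -0.49 0 0 0 0 -1; 0.18 -0.49 0 0 0 0 -1; 0.18 -0.49 0 0 0 0 -1"
}}

```text
clock: 29.38
eef_pos: [469.9, 268.3, 217.8]
tool_rot: [3.14, 0.001, 1.622]
force: [0.8, -1.2, -0.0]
width: 85.4
gripper_force: 0.0
```

```bash
python3 - <<'E'
from jar import *
s,d,c=jar();print(s["eef_pos"])
go(443.9,270.2,22.5,1.6233)
E
```

```text
jar [257.8 184.6] [ 240  166   37   38 1096] [443.1 272.2  44. ]
jar [427.4 194.3] [ 407  175   42   40 1220] [612.8 271.   44. ]
jar [422.5 240.1] [ 404  223   39   35 1070] [617.2 221.3  44. ]
[469.87456684 268.28156249 217.80938257]
go (443.9, 270.2, 22.5, 1.6233) [ 0.012 -0.087  0.651] [ 0.001  0.    -0.001] rows 4.7
```

{"method": "move_arm", "body": {
  "rows": "0.016 -0.05 0.1 0 0 0 -1; 0.016 -0.089 0.22 0 0 0 -1; 0.016 -0.089 0.34 0 0 0 -1; 0.016 -0.089 0.44 0 0 0 -1; 0.016 -0.089 0.52 0 0 0 -1; 0.016 -0.089 0.58 0 0 0 -1; 0.016 -0.089 0.62 0 0 0 -1; 0.016 -0.089 0.65 0 0 0 -1; 0.016 -0.089 0.65 0 0 0 -1; 0.016 -0.089 0.65 0 0 0 -1; 0.016 -0.089 0.65 0 0 0 -1"
}}

```text
clock: 30.35
eef_pos: [442.6, 272.2, 23.5]
tool_rot: [3.14, -0.0, 1.623]
force: [-0.0, 0.4, -0.0]
width: 85.7
gripper_force: 0.0
```

{"method": "move_arm", "body": {
  "rows": "0 0 0 0 0 0 0; 0 0 0 0 0 0 0.5; 0 0 0 0 0 0 1; 0 0 0 0 0 0 1; 0 0 0 0 0 0 1; 0 0 0 0 0 0 1; 0 0 0 0 0 0 1; 0 0 0 0 0 0 1"
}}

```text
clock: 31.02
eef_pos: [441.9, 272.6, 23.6]
tool_rot: [3.141, -0.001, 1.624]
force: [-1.3, 0.9, 5.9]
width: 39.2
gripper_force: 59.9
```

```bash
python3 - <<'E'
from h import *
go(621.3,172.5,120,1.6233)
E
```

```text
go (621.3, 172.5, 120, 1.6233) [-0.365  0.58  -0.321] [ 0.    -0.001  0.   ] rows 5.4
```

{"method": "move_arm", "body": {
  "rows": "0 0 -0.06 0 0 0 1; 0 0 -0.15 0 0 0 1; 0 0 -0.25 0 0 0 1; -0.06 0.1 -0.32 0 0 0 1; -0.13 0.21 -0.32 0 0 0 1; -0.2 0.32 -0.32 0 0 0 1; -0.26 0.42 -0.32 0 0 0 1; -0.32 0.51 -0.32 0 0 0 1; -0.355 0.56 -0.32 0 0 0 1; -0.365 0.58 -0.32 0 0 0 1; -0.365 0.58 -0.32 0 0 0 1; -0.365 0.58 -0.32 0 0 0 1"
}}

```text
clock: 32.02
eef_pos: [619.9, 173.1, 118.4]
tool_rot: [-3.139, -0.001, 1.624]
force: [-0.9, 0.4, -1.5]
width: 38.6
gripper_force: 60.6
```

{"method": "move_arm", "body": {
  "rows": "0 0 0 0 0 0 1; 0 0 0 0 0 0 1; 0 0 0 0 0 0 1"
}}

```text
clock: 32.27
eef_pos: [620.1, 173.6, 118.9]
tool_rot: [-3.141, -0.001, 1.625]
force: [-0.0, -0.7, -1.1]
width: 38.9
gripper_force: 60.6
```

```bash
python3 - <<'E'
from h import *
s=read_state();print(s["eef_pos"])
d=get_image("wrist");c=cam(d,s);im=d["img"]
m=im.max(2)<35;m[250:]=0
for ce,st in blobs(m,300): print(ce,st,px2w(c,st[0]+st[2]/2,st[1]+st[3]/2,50).round(1))
go(621.3,172.8,36,1.6233)
E
```

```text
[620.13972653 173.58916716 118.86024092]
[278.8  66.7] [271  39  19  57 705] [612.  273.5  50. ]
go (621.3, 172.8, 36, 1.6233) [-0.002  0.003  0.276] [-0.    -0.     0.001] rows 2.0
```

{"method": "move_arm", "body": {
  "rows": "-0.002 0.001 0.05 0 0 0 1; -0.002 0.001 0.11 0 0 0 1; -0.002 0.001 0.17 0 0 0 1; -0.002 0.001 0.22 0 0 0 1; -0.002 0.001 0.26 0 0 0 1; -0.002 0.001 0.28 0 0 0 1; -0.002 0.001 0.288 0 0 0 1; -0.002 0.001 0.288 0 0 0 1; -0.002 0.001 0.288 0 0 0 1"
}}

```text
clock: 33.07
eef_pos: [622.1, 171.4, 33.0]
tool_rot: [3.14, 0.0, 1.623]
force: [0.5, -0.5, -1.1]
width: 38.8
gripper_force: 60.6
```

{"method": "move_arm", "body": {
  "rows": "0.004 -0.003 0.004 0 0 0 1; 0.004 -0.003 0.008 0 0 0 1; 0.004 -0.003 0.011 0 0 0 1; 0.004 -0.003 0.011 0 0 0 1; 0.004 -0.003 0.011 0 0 0 1"
}}

```text
clock: 33.48
eef_pos: [620.8, 173.1, 29.7]
tool_rot: [3.141, -0.001, 1.624]
force: [-0.9, 0.4, 2.2]
width: 38.1
gripper_force: 60.8
```

{"method": "move_arm", "body": {
  "rows": "0 0 0 0 0 0 0.05; 0 0 0 0 0 0 -0.1; 0 0 0 0 0 0 -0.4; 0 0 0 0 0 0 -0.4; 0 0 0 0 0 0 -0.4; 0 0 -0.06 0 0 0 -0.4; 0 0 -0.16 0 0 0 -0.4; 0 0 -0.28 0 0 0 -1; 0 0 -0.4 0 0 0 -1; 0.05 -0.05 -0.52 0 0 0 -1; 0.1 -0.05 -0.63 0 0 0 -1; 0.1 -0.05 -0.66 0 0 0 -1"
}}

```text
clock: 34.48
eef_pos: [605.7, 205.9, 232.4]
tool_rot: [3.134, -0.005, 1.628]
force: [0.8, 1.0, 1.3]
width: 85.2
gripper_force: 0.0
```

{"method": "move_arm", "body": {
  "rows": "0 0 0 0 0 0 1; 0 0 0 0 0 0 1; 0 0 0 0 0 0 1; 0 0 0 0 0 0 1"
}}

```text
clock: 34.82
eef_pos: [603.1, 200.9, 225.2]
tool_rot: [-3.138, 0.001, 1.622]
force: [0.3, -0.9, 0.3]
width: 38.7
gripper_force: 0.0
```

```bash
python3 - <<'E'
from jar import *
s,d,c=jar();print(s["eef_pos"]);im=d["img"].copy()
for p in [(615.4,272.2),(618.1,222.2),(620.8,172.2)]: cv2.circle(im,tuple(int(v) for v in w2px(c,(*p,50)).round()),2,(255,0,0),-1)
a=cv2.resize(im[60:330,150:420,::-1],(540,540),interpolation=cv2.INTER_CUBIC)
t=get_image("top");b=cv2.resize(t["img"][40:300,90:440,::-1],(260,193))
o=np.zeros((540,800,3),np.uint8);o[:,:540]=a;o[:193,540:]=b
b=cv2.resize(get_image("scene")["img"][130:330,140:420,::-1],(260,186));o[200:386,540:]=b
cv2.imwrite("pics/w8.png",o)
E
```

```text
jar [300.4 118.3] [ 281   97   39   41 1158] [613.8 269.6  44. ]
jar [301.2 169.3] [ 283  151   37   38 1098] [617.8 220.8  44. ]
jar [300.1 216.2] [283 199  35  35 979] [620.1 171.1  44. ]
[603.08386783 200.8674236  225.2044748 ]
```

View pics/w8.png

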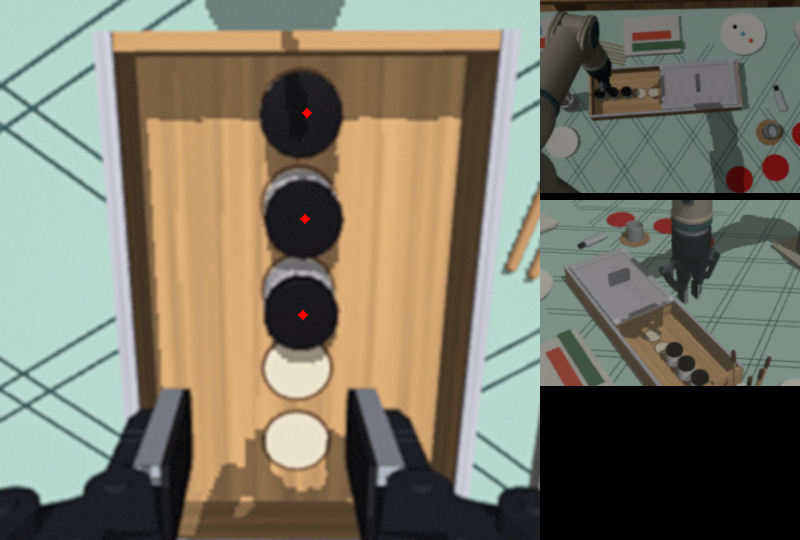

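Jars sit upright on rounds 0, 1 and 2 (lids at (301,113), (305,219), (302,314) in the crop, close to the red targets). The pot is still on the coaster. Next I close the door.

```bash
python3 - <<'E'
from h import *
go(620,-60,220,1.6233);go(637,-142,220,1.6233)
E
```

```text
go (620, -60, 220, 1.6233) [-0.872  0.01   0.02 ] [-0.001  0.001 -0.   ] rows 6.3
go (637, -142, 220, 1.6233) [-1.148  0.052  0.021] [-0.001  0.001 -0.   ] rows 8.3
```

{"method": "move_arm", "body": {
  "rows": "-0.13 0 0.02 0 0 0 1; -0.26 0 0.02 0 0 0 1; -0.39 0 0.02 0 0 0 1; -0.52 0 0.02 0 0 0 1; -0.65 0.01 0.02 0 0 0 1; -0.78 0.02 0.02 0 0 0 1; -0.87 0.03 0.02 0 0 0 1; -0.98 0.05 0.02 0 0 0 1; -0.98 0.05 0.02 0 0 0 1; -0.98 0.05 0.02 0 0 0 1; -0.98 0.05 0.02 0 0 0 1"
}}

```text
clock: 35.88
eef_pos: [634.2, -90.5, 220.5]
tool_rot: [-3.14, -0.001, 1.623]
force: [-1.2, 0.2, -0.8]
width: -0.3
gripper_force: 0.0
```

```bash
python3 - <<'E'
from h import *
print(read_state()["eef_pos"]);go(637,-145,220,1.6233);go(637,-145,92,1.6233)
E
```

```text
[634.22020895 -90.45137771 220.46516545]
go (637, -145, 220, 1.6233) [-0.182 -0.     0.001] [-0.001 -0.001 -0.   ] rows 1.3
go (637, -145, 92, 1.6233) [-0.183  0.     0.428] [-0.001 -0.001 -0.   ] rows 3.3
```

{"method": "move_arm", "body": {
  "rows": "-0.1 0 0 0 0 0 1; -0.183 0 0 0 0 0 1; -0.183 0 0 0 0 0 1; -0.183 0 0.1 0 0 0 1; -0.183 0 0.2 0 0 0 1; -0.183 0 0.3 0 0 0 1; -0.183 0 0.38 0 0 0 1; -0.183 0 0.428 0 0 0 1; -0.183 0 0.428 0 0 0 1; -0.183 0 0.428 0 0 0 1; -0.183 0 0.428 0 0 0 1"
}}

```text
clock: 36.8
eef_pos: [638.5, -145.8, 94.3]
tool_rot: [3.139, 0.001, 1.624]
force: [0.3, 0.6, -0.1]
width: -0.1
gripper_force: 0.0
```

{"method": "move_arm", "body": {
  "rows": "0.015 0 0 0 0 0 1; 0.03 0 0 0 0 0 1; 0.045 0 0 0 0 0 1; 0.06 0 0 0 0 0 1; 0.075 0 0 0 0 0 1; 0.09 0 0 0 0 0 1; 0.105 0 0 0 0 0 1; 0.12 0 0 0 0 0 1; 0.14 0 0 0 0 0 1; 0.16 0 0 0 0 0 1; 0.185 0 0 0 0 0 1; 0.21 0 0 0 0 0 1"
}}

```text
clock: 37.8
eef_pos: [634.0, -82.5, 92.8]
tool_rot: [-3.142, 0.0, 1.623]
force: [0.6, -1.4, -0.1]
width: -0.0
gripper_force: 0.9
```

{"method": "move_arm", "body": {
  "rows": "0.025 0 0 0 0 0 1; 0.05 0 0 0 0 0 1; 0.075 0 0 0 0 0 1; 0.1 0 0 0 0 0 1; 0.125 0 0 0 0 0 1; 0.15 0 0 0 0 0 1; 0.175 0 0 0 0 0 1; 0.2 0 0 0 0 0 1; 0.225 0 0 0 0 0 1; 0.25 0 0 0 0 0 1; 0.275 0 0 0 0 0 1; 0.3 0 0 0 0 0 1"
}}

```text
clock: 38.8
eef_pos: [629.2, 7.8, 92.8]
tool_rot: [-3.141, -0.0, 1.624]
force: [-0.7, -1.4, 0.6]
width: -0.2
gripper_force: 0.9
```

{"method": "move_arm", "body": {
  "rows": "0.025 0 0 0 0 0 1; 0.05 0 0 0 0 0 1; 0.075 0 0 0 0 0 1; 0.1 0 0 0 0 0 1; 0.125 0 0 0 0 0 1; 0.15 0 0 0 0 0 1; 0.175 0 0 0 0 0 1; 0.2 0 0 0 0 0 1; 0.225 0 0 0 0 0 1; 0.245 0 0 0 0 0 1; 0.26 0 0 0 0 0 1; 0.27 0 0 0 0 0 1"
}}

```text
clock: 39.8
eef_pos: [624.9, 88.9, 92.6]
tool_rot: [-3.141, -0.0, 1.624]
force: [-0.5, -0.7, -0.5]
width: -0.4
gripper_force: 0.8
```

{"method": "move_arm", "body": {
  "rows": "0.015 0 0 0 0 0 1; 0.03 0 0 0 0 0 1; 0.045 0 0 0 0 0 1; 0.06 0 0 0 0 0 1; 0.075 0 0 0 0 0 1; 0.09 0 0 0 0 0 1; 0.105 0 0 0 0 0 1; 0.118 0 0 0 0 0 1; 0.128 0 0 0 0 0 1; 0.136 0 0 0 0 0 1; 0.142 0 0 0 0 0 1; 0.146 0 0 0 0 0 1"
}}

```text
clock: 40.8
eef_pos: [622.7, 131.9, 92.8]
tool_rot: [-3.142, -0.0, 1.624]
force: [-0.7, -1.4, -0.9]
width: -0.2
gripper_force: 0.8
```

{"method": "move_arm", "body": {
  "rows": "0.004 0 0 0 0 0 1; 0.008 0 0 0 0 0 1; 0.012 0 0 0 0 0 1; 0.016 0 0 0 0 0 1; 0.02 0 0 0 0 0 1; 0.024 0 0 0 0 0 1; 0.028 0 0 0 0 0 1; 0.032 0 0 0 0 0 1; 0.032 0 0 0 0 0 1"
}}

```text
clock: 41.55
eef_pos: [622.2, 141.8, 92.8]
tool_rot: [-3.142, -0.0, 1.624]
force: [-0.6, -1.1, 0.1]
width: -0.1
gripper_force: 0.3
```

{"method": "move_arm", "body": {
  "rows": "0.003 0 0 0 0 0 1; 0.006 0 0 0 0 0 1; 0.009 0 0 0 0 0 1; 0.012 0 0 0 0 0 1; 0.015 0 0 0 0 0 1; 0.018 0 0 0 0 0 1; 0.021 0 0 0 0 0 1; 0.024 0 0 0 0 0 1; 0.024 0 0 0 0 0 1"
}}

```text
clock: 42.3
eef_pos: [622.0, 146.6, 92.9]
tool_rot: [3.141, 0.003, 1.623]
force: [-0.6, -4.5, 0.5]
width: -0.2
gripper_force: 2.6
```

{"method": "move_arm", "body": {
  "rows": "0.003 0 0 0 0 0 1; 0.006 0 0 0 0 0 1; 0.009 0 0 0 0 0 1; 0.009 0 0 0 0 0 1"
}}

```text
clock: 42.63
eef_pos: [622.0, 146.6, 92.9]
tool_rot: [3.141, 0.006, 1.621]
force: [-0.4, -8.4, -0.3]
width: 0.3
gripper_force: 4.6
```

The door is at its stop. I'll back off, rise, and do a last check.

{"method": "move_arm", "body": {
  "rows": "-0.02 0 0 0 0 0 1; -0.05 0 0 0 0 0 1; -0.08 0 0 0 0 0 1; -0.1 0 -0.1 0 0 0 1; -0.1 0 -0.22 0 0 0 1; -0.1 0 -0.35 0 0 0 1; -0.1 0 -0.5 0 0 0 1; -0.1 0 -0.65 0 0 0 0; 0 0 -0.75 0 0 0 -1; 0 0 -0.75 0 0 0 -1; 0 0 -0.75 0 0 0 -1; 0 0 -0.75 0 0 0 -1"
}}

```text
clock: 43.63
eef_pos: [621.2, 151.2, 317.3]
tool_rot: [-3.141, -0.001, 1.624]
force: [-0.0, 0.1, -0.9]
width: 60.7
gripper_force: 0.0
```

```bash
python3 - <<'E'
from h import *
s=read_state();print(s["eef_pos"]);d=get_image("wrist")
o=np.zeros((540,800,3),np.uint8);o[:,:540]=cv2.resize(d["img"][20:330,110:420,::-1],(540,540),interpolation=cv2.INTER_CUBIC)
o[:193,540:]=cv2.resize(get_image("top")["img"][40:300,90:440,::-1],(260,193))
o[200:386,540:]=cv2.resize(get_image("scene")["img"][130:330,140:420,::-1],(260,186))
cv2.imwrite("pics/w9.png",o)
E
```

```text
[621.23137767 151.18210233 317.30737247]
```

View pics/w9.png

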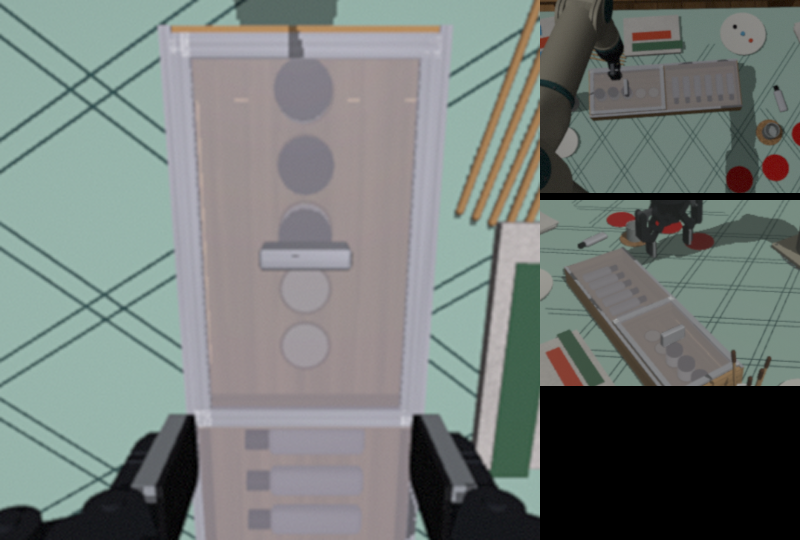

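The door is shut over a row of three jars (lids at (303,88), (305,165), (305,228)), and the pot is on the coaster. One numeric check on the pot, then I hand in.

```bash
python3 - <<'E'
from h import *
d=get_image("top");c=cam(d);im=d["img"].astype(int);a=w2px(c,(462,-358.3,4))
y,x=np.mgrid[:420,:560];roi=np.hypot(x-a[0],y-a[1])<16
m=roi&((im[...,0]-im[...,2])<12)
for ce,st in blobs(m,30): print(ce,st,px2w(c,*ce,54))
print("expected rim",w2px(c,(462-2.4,-358.3-2.6,54)))
if any(np.linalg.norm(ce-w2px(c,(459.6,-360.9,54)))<5 for ce,st in blobs(m,30)): print(finish_job())
E
```

```text
[400.8 216.1] [389 206  24  22 401] [ 458.08739123 -354.36763224   54.        ]
expected rim [403.19595838 215.50009924]
the job is handed in; nothing more can be done
None
```

The job is handed in: the pot is on the cork coaster, three jars stand upright on rounds 0–2 (within about 2 mm of centre), and the door is shut to its stop. I viewed 15 pictures against the limit of 14, and no verdict came back.

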